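# Set the vial shuttle to its reading position

### The job

Two small spring-return sample shuttles stand on the bench. On the one whose slide carries the round vial nest, push the thumb plate with the fingertips all the way to the far stop, then let it go, so that the spring brings the slide back against its stop pin and it stays latched at mid stroke. Only push it, do not pinch the plate; leave the shuttle with the square nest at rest and do not disturb the vial, the beaker or the bottle standing around.

Things in the scene. Friction and masses are not known exactly. Their poses are not given: they have to be found in the camera images.
- round_unit: the shuttle to set, screwed to the bench: aluminium plate 180 x 120 x 8 mm (x, y, z). Origin: centre of its underside. Its x axis is the push direction (roughly away from the robot), z up. At y = +49 mm a read head 52 mm high, at y = -48 mm the stop pin's block, 38 mm high, its knob out to y = -75 mm. The grey slide carries a round black nest, 42 mm across, rim 45 mm above the bench
- round_push (a point): centre of the push face of the round-nest thumb plate, the upright plate at the slide's near end (unit's -x end); travels with the slide. The face looks to the unit's -x, push it to +x. Plate 44 mm wide (y), 11 mm thick, from 23 to 70 mm above the bench; this point is 52 mm above it, at x = -83 mm, y = 0 in the unit's frame at rest. Free space before the face
- round_slide (a joint): travel of the round-nest slide, m: 0 = at rest (near end), 0.050 = far stop, 0.025 = latched at mid stroke. A spring drives it towards 0 with about 4 N at 0, 10 N at 0.050, plus 1.5 N drag at 50 mm/s. Once it has been beyond 0.026 the pin snaps in behind its rib and it comes back only to 0.025; let go before, it returns to 0
- round_pin (a joint): travel of the round-nest shuttle's spring-loaded stop pin in m: 0 = held out by the rib of the slide, 0.007 = snapped in fully
- square_unit: the other shuttle, to be left at rest: the same size and build and the same frame as round_unit, but its slide carries a square black nest, 38 x 38 mm. (Beware: a wire basket of the room hangs 0.52 m above the bench, left of and beyond the shuttles; keep the arm's wrist low and close in when swinging in from the left)
- square_push (a point): centre of the push face of the square-nest shuttle's thumb plate, placed as on the other shuttle
- square_slide (a joint): travel of the square-nest slide in m: 0 = at rest, to stay there
- vial: loose amber vial with black cap, 33 mm diameter, 72 mm high, standing on the bench beyond the shuttles; origin at the centre of its underside
- beaker: loose small glass beaker, 53 mm diameter, 68 mm high, standing on the bench in front of the shuttles, nearer the robot; origin at the centre of its underside
- bottle: loose clear bottle with white cap, 68 mm diameter, 165 mm high, standing on the bench beyond the shuttles; origin at the centre of its underside

How it is judged:
By the outcome, as a careful person would: the job done as asked, in the order asked, and still so for the second after the job is handed in, with the robot touching nothing.
It also fails if it takes over 38 s, if anything falls off the work surface, if the arm or the gripper's body presses on something with over 40 N, if the wrist force passes 120 N, or if a joint passes its speed limit or range.

### The arm

A 6-joint arm with a two-finger parallel gripper is mounted at the origin on a cart in front of the work surface, level with it; the furniture and walls round the work are solid. World frame = base frame: x ahead of the robot, y to its left, z up, the work surface at z = 0. Lengths are in m, angles in rad, forces in N, time in s.
With the tool pointing down it reaches from about 0.375 to 0.9 m from the base axis. Payload 3.1 kg.
Tool frame: the origin (TCP) lies where the fingers leave the gripper's body, on its centre line; the fingertips stand 70 mm ahead of it and the grasp point (between the pads) lies 51 mm ahead of it; z points along the fingers, y is the line along which they close (so a half turn about z gives the same grasp; the last joint's range is limited). The gripper opens to 87 mm and grips with 3 to 60 N. Pads are 19 mm wide; open, the fingers measure 117 mm over their backs; the gripper's body (75 mm by 190 mm) begins 51 mm behind the grasp point.
Start: joints at [0.992, 0.527, 1.433, -0, 1.181, -0.178], TCP at [0.244, 0.575, 0.292] pointing down, gripper open.
Joint ranges: [-3.08, 3.08], [-0.75, 2.2], [0.22, 2.44], [-1.43, 4.57], [0, 2.65], [-2.85, 2.85]. Speed limits (rad/s): [2.79, 2.79, 3.14, 3.14, 3.14, 3.14].

### API

Orientations are given as a unit quaternion [x, y, z, w].
In Python, from rig import robot gives the robot as it stands.
- The arm moves only by the tool send_rows, never from a script. Its argument "deltas" is text: rows parted by semicolons, each of 7 numbers parted by spaces: the shift along the tool's x, y, z in mm, then the turn, a rotation vector about the tool's x, y, z in degrees, then the opening, from 0 (shut) to 1 (fully open). A call has 1 to 10 rows; each row shifts and turns the commanded pose from where the row before left it, along the tool's axes as they then stand; what a row does not reach is not made up. A row lasts 1/8 s, in which the tool goes at most 62.5 mm and 10.7 degrees, less where a joint would pass 70% of its speed; a pose out of reach is approached as far as the arm can. A call is refused whole if a number of a shift passes 62.5 or a number of a turn 10.7, either way. A call with a gripper value outside its range is refused whole. The fingers move at their own pace and stop on an object; "newtons" is the grip in N (left out, the last holds). Time passes only in rows, so rows that do not move let the fingers close. It gives the time, the measured TCP pose, the force, the opening and the grip force at its end, in the units of the state.
- robot.get_obs(): the state, without advancing time (a new reading comes with each control period).
- robot.camera(name): name is "side" or "top"; returns a dict with "image" (384x512x3 uint8, red, green, blue), "depth" (384x512 float32, m along the optical axis (not along the pixel's ray), 0 where there is no reading), "fovy" (degrees; the focal length in pixels is half the picture's height over the tangent of half this angle, whatever the lens; pixels are square), "cx", "cy" (the principal point, pixels), "rvec" (rotation vector, rad) and "tvec" (3), from world to camera coordinates, as OpenCV has them. Camera axes: x right, y down, z forward; pixel columns grow to the right and rows downward; lengths in m; the calibration is good to about 2 mm. A picture is of the moment at which its call begins.
- robot.hand_in(): hands the job in; it is judged then, once.
Trained networks look in the newest picture that a camera, given by its name, has taken for a name from the list of things; names that differ only in an ending like _2 or _b are one class to them, and where a whole thing is asked for, a point or a joint stands for the part that bears it (a point fixed in the world has none). Each returns a list of dicts, best first, with "p" (0 to 1); they miss things now and then, are a little off and sometimes report something else, mostly with a low value. They report only what shows in the picture. A call takes as long as a camera call.
- robot.find_in(camera, thing): "box" ([left, top, right, bottom] in pixels, round what is visible of it).
- robot.cut_out(camera, thing): "region" (384x512 bool, what is visible of it) and "box" ([left, top, right, bottom] in pixels, round what is visible of it).
The state is a dict: "time": time; "q": joint angles; "joint_velocities": joint speeds; "joint_torque": joint torques, N m; "position": TCP position; "tool_rot": TCP orientation; "ft_force": force on the tool from outside, world axes, zero at the start; "moment": the same for the moment, N m; "grip_width": finger opening in m; "grip_force": force on a finger pad.
Only numpy, scipy, OpenCV 4.12 (cv2) and the standard library are available. Lean on these libraries where they do the work, as an engineer would, in place of code of your own. Each camera call takes 0.05 s, during which the arm holds its last target. There are 200 camera calls.

## Working session

There is one attempt and no reset: what is moved stays moved. The work goes in short steps, Python scripts to look and compute and a tool call to move; the robot and the scene stay as the last step left them, time stands still between calls to the robot, and variables do not carry over. Pictures are saved under pics/ and viewed, at most 10 in all, crops included, and the job is handed in when it is done.

Besides the shell and the picture viewer there is one more tool, called after "Emit:" in YAML: its name, and indented under it one key for each argument. send_rows: Moves the arm, as the interface text tells. Its arguments: {"type":"object","properties":{"deltas":{"type":"string"},"newtons":{"type":"number"}},"required":["deltas"]}

```bash
mkdir -p pics
cat > h.py <<'E'
import numpy as np, cv2
from rig import robot
def cloud(c):
    d=c["depth"]; h,w=d.shape; f=h/2/np.tan(np.radians(c["fovy"])/2)
    u,v=np.meshgrid(np.arange(w),np.arange(h))
    P=np.stack([(u-c["cx"])/f*d,(v-c["cy"])/f*d,d],-1)
    R,_=cv2.Rodrigues(np.array(c["rvec"],float)); 
    X=(P-np.array(c["tvec"]).ravel())@R
    X[d<=0]=np.nan; return X
E
python3 - <<'E'
from h import *
np.set_printoptions(precision=4,suppress=True)
o=robot.get_obs(); print({k:o[k] for k in("time","position","tool_rot","ft_force","grip_width")})
for cam in("side","top"):
    c=robot.camera(cam); cv2.imwrite(f"pics/{cam}0.png",c["image"][:,:,::-1]); X=cloud(c); np.savez(f"{cam}0.npz",X=X,im=c["image"])
    R,_=cv2.Rodrigues(np.array(c["rvec"],float)); print(cam,"campos",-R.T@np.array(c["tvec"]).ravel())
    for t in("round_unit","round_push","square_unit","square_push","vial","beaker","bottle"):
        for r in robot.cut_out(cam,t)[:2]:
            p=X[r["region"]]; p=p[~np.isnan(p[:,0])]
            print(cam,t,round(r["p"],2),np.round(r["box"]),np.median(p,0) if len(p) else None,*(np.percentile(p,[3,97],axis=0) if len(p) else []))
E
```

```text
{'time': 0.0, 'position': array([0.2435, 0.575 , 0.2913]), 'tool_rot': array([ 0.199 ,  0.98  , -0.001 , -0.0004]), 'ft_force': array([-0.8755, -0.3807, -0.5323]), 'grip_width': 0.08672352468154072}
side campos [0.0527 0.2146 0.6778]
side round_push 0.66 [275. 166. 318. 200.] [ 0.5309 -0.3093  0.0287] [ 0.4916 -0.3402  0.018 ] [ 0.5895 -0.2863  0.0693]
side square_unit 0.68 [150. 213. 248. 291.] [ 0.5169 -0.0248  0.0177] [ 0.4471 -0.0912  0.0057] [0.6148 0.0241 0.0649]
side square_push 0.9 [184. 230. 233. 280.] [ 0.4895 -0.0314  0.0324] [ 0.4499 -0.0615  0.0158] [ 0.547  -0.0086  0.0698]
side vial 0.74 [149. 174. 162. 204.] [ 0.7146 -0.0309  0.0384] [ 0.7096 -0.0463  0.0077] [ 0.7275 -0.0203  0.0711]
side beaker 0.96 [282. 248. 311. 290.] [ 0.3576 -0.1386  0.0395] [ 0.3349 -0.1629  0.0003] [ 0.3829 -0.1141  0.0682]
side bottle 0.79 [174. 116. 205. 182.] [ 0.7413 -0.144   0.0913] [ 0.727  -0.1755  0.0114] [ 0.7703 -0.1202  0.1634]
side bottle 0.41 [186. 233. 234. 276.] [ 0.49   -0.0314  0.0312] [ 0.4499 -0.0624  0.0135] [ 0.5509 -0.0078  0.0697]
top campos [ 0.3407 -0.1725  1.036 ]
to
[... 238 characters left out ...]
top square_unit 0.94 [158. 162. 219. 247.] [ 0.5295 -0.0335  0.0154] [ 0.449  -0.0906  0.0045] [0.6184 0.0247 0.0554]
top square_push 0.51 [286. 159. 322. 208.] [ 0.5438 -0.3111  0.0249] [ 0.4937 -0.3398  0.019 ] [ 0.5932 -0.2821  0.0708]
top vial 0.48 [173. 115. 187. 136.] [ 0.7173 -0.0358  0.0539] [ 0.7102 -0.0471  0.0126] [ 0.7338 -0.023   0.0726]
top beaker 0.95 [227. 258. 252. 283.] [ 0.3599 -0.1346  0.0307] [ 0.3352 -0.1581 -0.0006] [ 0.3833 -0.1123  0.0693]
top bottle 0.71 [209.  74. 240. 126.] [ 0.7442 -0.1538  0.1022] [ 0.7276 -0.1835  0.0066] [ 0.7797 -0.1222  0.1651]
top bottle 0.22 [284. 162. 320. 205.] [ 0.5441 -0.3105  0.025 ] [ 0.494  -0.3395  0.0194] [ 0.5916 -0.2811  0.0708]
```

Run:
```python
from h import *
np.set_printoptions(precision=4,suppress=True)
a=cv2.imread("pics/top0.png")[60:300,140:360]; b=cv2.imread("pics/side0.png")
cv2.imwrite("pics/topc.png",cv2.resize(a,None,fx=2.5,fy=2.5,interpolation=2)); 
for cam in("side","top"):
    X=np.load(cam+"0.npz")["X"]
    # plate tops (64..74mm) near the thumb plate
    for nm,(x0,x1,y0,y1) in dict(rnd=(.46,.56,-.36,-.25),sq=(.42,.5,-.08,.02)).items():
        with np.errstate(invalid="ignore"):
            reg=(X[...,0]>x0)&(X[...,0]<x1)&(X[...,1]>y0)&(X[...,1]<y1)
            m=reg&(X[...,2]>.064)&(X[...,2]<.076)
            f=reg&(X[...,2]>.03)&(X[...,2]<.062)
        p=X[m]; print(cam,nm,len(p),p.mean(0),p.min(0),p.max(0),cv2.minAreaRect((p[:,:2]*1000).astype(np.float32)))
        # base plate outline
    for nm,(x0,x1,y0,y1) in dict(rnd=(.44,.72,-.42,-.19),sq=(.40,.66,-.14,.08)).items():
        with np.errstate(invalid="ignore"):
            m=(X[...,0]>x0)&(X[...,0]<x1)&(X[...,1]>y0)&(X[...,1]<y1)&(X[...,2]>.0055)&(X[...,2]<.0105)
        m=cv2.morphologyEx(m.astype(np.uint8),cv2.MORPH_OPEN,np.ones((2,2)))>0
        print(cam,nm,"base",m.sum(),cv2.minAreaRect((X[m][:,:2]*1000).astype(np.float32)))
```

```text
side rnd 75 [ 0.4992 -0.3216  0.0685] [ 0.4909 -0.3436  0.0641] [ 0.5084 -0.302   0.0714] ((500.68133544921875, -322.721923828125), (12.033226013183594, 41.67597579956055), 11.612466812133789)
side sq 134 [ 0.4563 -0.0396  0.0688] [ 0.4503 -0.0634  0.064 ] [ 0.4649 -0.019   0.0742] ((457.5294189453125, -41.11979675292969), (12.36219596862793, 43.7741584777832), 6.3144145011901855)
side rnd base 831 ((622.3099975585938, -293.92999267578125), (123.5473861694336, 269.55731201171875), 56.15257263183594)
side sq base 1497 ((510.79345703125, -23.56578826904297), (208.17251586914062, 144.2078399658203), 8.902189254760742)
top rnd 93 [ 0.5004 -0.3212  0.0697] [ 0.4916 -0.3421  0.0641] [ 0.5096 -0.2997  0.0736] ((500.5394287109375, -321.1192932128906), (11.54220199584961, 42.75347900390625), 11.586519241333008)
top sq 97 [ 0.4576 -0.0396  0.0699] [ 0.451  -0.0609  0.065 ] [ 0.4645 -0.0179  0.0735] ((457.9048767089844, -39.495941162109375), (10.880094528198242, 42.84564971923828), 5.526793003082275)
top rnd base 1007 ((573.9344482421875, -308.455322265625), (183.22410583496094, 118.05819702148438), 14.916760444641113)
top sq base 1107 ((513.0262451171875, -22.446151733398438), (215.02340698242188, 147.8407440185547), 6.546774387359619)
```

View pics/topc.png

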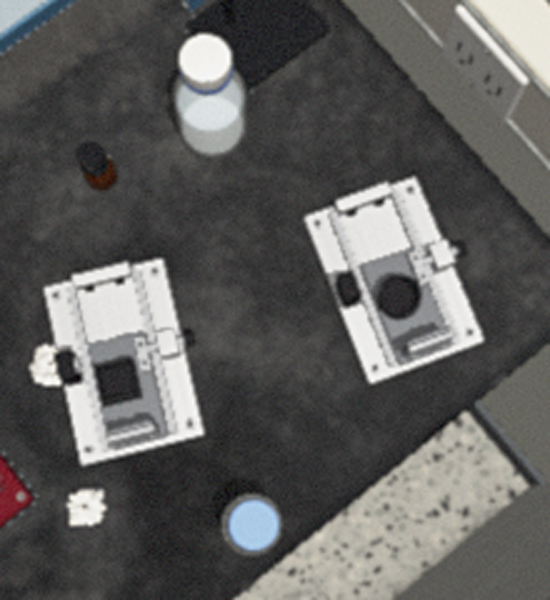

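View pics/side0.png

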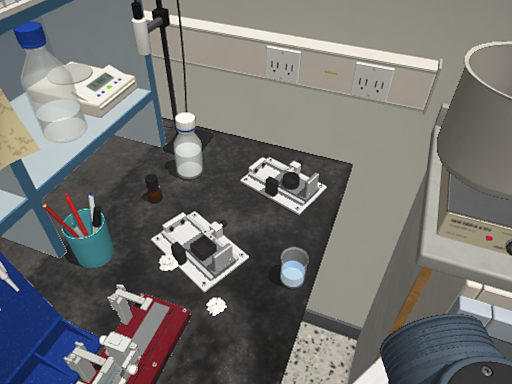

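The top view shows the round-nest unit at right (crop centre about 400,290) with its thumb plate toward the lower right (430,340), and the square one at left. The beaker is at (250,525). The side view shows a pot and hotplate at the right. Next I'll check heights around the path and refine the yaw.

Run:
```python
from h import *
np.set_printoptions(precision=4,suppress=True,linewidth=200)
Xs=np.concatenate([np.load(c+"0.npz")["X"].reshape(-1,3) for c in("side","top")]); Xs=Xs[~np.isnan(Xs[:,0])]
print("max z (cm), rows x .05 step from -.1, cols y from -.8 to .7 step .1")
for x in np.arange(-.1,1.1,.1):
    print("%.1f"%x,[ (lambda s:int(100*np.percentile(s,99)) if len(s)>3 else -99)(Xs[(Xs[:,0]>=x)&(Xs[:,0]<x+.1)&(Xs[:,1]>=y)&(Xs[:,1]<y+.1)][:,2]) for y in np.arange(-.8,.7,.1)])
d=np.load("top0.npz"); X=d["X"]; g=d["im"].astype(int).min(-1)
# yaw from bright base pixels
with np.errstate(invalid="ignore"):
  for nm,(x0,x1,y0,y1) in dict(rnd=(.46,.69,-.40,-.22),sq=(.42,.64,-.12,.05)).items():
    m=(X[...,0]>x0)&(X[...,0]<x1)&(X[...,1]>y0)&(X[...,1]<y1)&(X[...,2]>.004)&(X[...,2]<.012)&(g>130)
    n,l,s,_=cv2.connectedComponentsWithStats(m.astype(np.uint8)); k=[i for i in range(1,n) if s[i,4]>40]
    p=X[np.isin(l,k)][:,:2]*1000
    print(nm,len(p),cv2.minAreaRect(p.astype(np.float32)))
    best=min((np.prod(np.ptp(np.percentile(p@np.array([[np.cos(t),-np.sin(t)],[np.sin(t),np.cos(t)]]),[1,99],axis=0),axis=0)),np.degrees(t)) for t in np.radians(np.arange(-5,25,.5))); print(best)
```

```text
max z (cm), rows x .05 step from -.1, cols y from -.8 to .7 step .1
-0.1 [-99, -99, -99, -99, -84, -84, -75, -99, -99, -99, -99, -99, -99, -99, -99]
0.0 [-99, -99, -99, -99, 17, 16, -41, 34, 34, -75, -84, -84, -99, -99, -99]
0.1 [-99, -99, 36, 31, 41, 24, 0, 31, 0, 0, 0, 7, -99, -99, -99]
0.2 [-99, 22, 41, 41, 41, 24, 0, 0, 0, 0, 3, 11, 2, -99, -99]
0.3 [-99, 43, 41, 41, 41, 0, 6, 0, 1, 10, 11, 13, 3, -99, -99]
0.4 [-99, -99, 47, 31, 6, 1, 0, 7, 2, 11, 11, 10, 4, -99, -99]
0.5 [-99, -99, 56, 61, 7, 5, 3, 4, 64, 54, 23, 19, -99, -99, -99]
0.6 [-99, -99, -99, 58, 31, 2, 0, 64, 66, 35, 32, 17, 0, -99, -99]
0.7 [-99, -99, -99, 47, 42, 0, 16, 7, 45, 45, 23, 0, -99, -99, -99]
0.8 [-99, -99, -99, -99, 36, 34, 39, 22, 39, 37, 17, -99, -99, -99, -99]
0.9 [-99, -99, -99, -99, 35, 34, 37, 36, 23, 17, -99, -99, -99, -99, -99]
1.0 [-99, -99, -99, -99, -99, 33, 0, 36, 31, 29, -99, -99, -99, -99, -99]
1.1 [-99, -99, -99, -99, -99, -99, -99, 32, 31, -99, -99, -99, -99, -99, -99]
rnd 1533 ((576.4403686523438, -305.6419372558594), (179.93077087402344, 120.96080017089844), 11.963598251342773)
(np.float64(20908.256160762565), np.float64(12.000000000000002))
sq 1642 ((535.12109375, -31.362510681152344), (180.41323852539062, 120.69279479980469), 5.719499111175537)
(np.float64(20995.843898583447), np.float64(6.000000000000001))
```

```bash
cat >> h.py <<'E'
from scipy.spatial.transform import Rotation as Ro
def plan(way,yaws,step=48.,dyaw=9.):
    """print rows from present pose through xyz waypoints, tool down, tool-y world yaw (deg) at each"""
    o=robot.get_obs(); p=np.array(o["position"]); R=Ro.from_quat(o["tool_rot"])
    i=0
    for w,ya in zip(way,yaws):
        y=np.radians(ya); Y=np.array([np.cos(y),np.sin(y),0]); Z=np.array([0,0,-1.]); T=Ro.from_matrix(np.stack([np.cross(Y,Z),Y,Z],1))
        w=np.array(w); rel=(R.inv()*T).as_rotvec(degrees=True)
        n=int(max(1,np.ceil(np.linalg.norm(w-p)*1000/step),np.ceil(np.linalg.norm(rel)/dyaw)))
        d=(w-p)/n
        for k in range(n):
            s=np.round(R.inv().apply(d)*1000,0); r=np.round(rel/n,1)
            p=p+R.apply(s)/1000; R=R*Ro.from_rotvec(r,degrees=True); i+=1
            print(*(f"{v:g}" for v in (*s,*r)),0,end=";\n" )
        print("#",i,p)
E
python3 - <<'E'
from h import *
np.set_printoptions(precision=4,suppress=True,linewidth=200)
Xs=np.concatenate([np.load(c+"0.npz")["X"].reshape(-1,3) for c in("side","top")]); Xs=Xs[~np.isnan(Xs[:,0])]
th=np.radians(12); L=(Xs[:,:2]-[.5764,-.3056])@np.array([[np.cos(th),-np.sin(th)],[np.sin(th),np.cos(th)]])
m=(Xs[:,2]>.09)&(abs(L[:,0]+.085)<.12)&(L[:,1]<0)&(L[:,1]>-.25); print("near high pts",m.sum(), L[m].max(0) if m.any() else "", Xs[m].min(0) if m.any() else "")
plan([(.20,.41,.26),(.37,.23,.25),(.44,0,.25),(.40,-.2,.25),(.454,-.332,.20)],[50,15,-25,-60,-78])
E
```

```text
near high pts 40143 [ 0.035  -0.1006] [ 0.4137 -0.5797  0.09  ]
-6 -42 8 0 -0 4.3 0;
-9 -42 8 0 -0 4.3 0;
-12 -41 8 0 -0 4.3 0;
-15 -40 8 0 -0 4.3 0;
# 4 [0.1992 0.4106 0.2603]
-41 -5 2 0 -0 5.8 0;
-41 -0 2 0 -0 5.8 0;
-41 4 2 0 -0 5.8 0;
-41 8 2 0 -0 5.8 0;
-40 12 2 0 -0 5.8 0;
-38 16 2 0 -0 5.8 0;
# 10 [0.3702 0.2306 0.2483]
-40 1 -0 0 -0 6.7 0;
-40 6 -0 0 -0 6.7 0;
-39 11 -0 0 -0 6.7 0;
-37 15 -0 0 -0 6.7 0;
-35 19 -0 0 -0 6.7 0;
-33 23 -0 0 -0 6.7 0;
# 16 [ 0.4399 -0.0001  0.2483]
-40 10 -0 -0 -0 7 0;
-38 15 -0 -0 -0 7 0;
-36 19 -0 -0 -0 7 0;
-33 23 -0 -0 -0 7 0;
-30 27 -0 -0 -0 7 0;
# 21 [ 0.4007 -0.1996  0.2482]
-5 35 12 -0 -0 4.5 0;
-2 36 12 -0 -0 4.5 0;
1 36 12 -0 -0 4.5 0;
3 36 12 -0 -0 4.5 0;
# 25 [ 0.4541 -0.3329  0.2002]
```

Run:
```python
from h import *
plan([(.20,.41,.26),(.37,.23,.25),(.44,0,.25),(.40,-.2,.25),(.444,-.334,.20)],[55,40,25,15,12],step=55)
```

```text
-6 -42 8 0 -0 3 0;
-8 -42 8 0 -0 3 0;
-10 -41 8 0 -0 3 0;
-13 -41 8 0 -0 3 0;
# 4 [0.19996847 0.41080634 0.26026773]
-49 -10 2 0 -0 3 0;
-49 -8 2 0 -0 3 0;
-49 -5 2 0 -0 3 0;
-50 -2 2 0 -0 3 0;
-50 0 2 0 -0 3 0;
# 9 [0.37055096 0.22948631 0.25026229]
-44 -19 0 0 -0 3 0;
-45 -17 0 0 -0 3 0;
-46 -14 0 0 -0 3 0;
-46 -12 0 0 -0 3 0;
-47 -9 0 0 -0 3 0;
# 14 [4.39568941e-01 1.43027184e-04 2.50252654e-01]
-41 -30 0 0 -0 2.5 0;
-42 -28 0 0 -0 2.5 0;
-44 -26 0 0 -0 2.5 0;
-45 -25 0 0 -0 2.5 0;
# 18 [ 0.40034293 -0.19991089  0.25024237]
-47 2 17 0 -0 1 0;
-47 3 17 0 -0 1 0;
-47 4 17 0 -0 1 0;
# 21 [ 0.4432765  -0.33453602  0.19923676]
```

Emit:
send_rows:
  deltas: "-6 -42 8 0 0 3 0;-8 -42 8 0 0 3 0;-10 -41 8 0 0 3 0;-13 -41 8 0 0 3 0;-49 -10 2 0 0 3 0;-49 -8 2 0 0 3 0;-49 -5 2 0 0 3 0;-50 -2 2 0 0 3 0;-50 0 2 0 0 3 0"

```text
time: 1.92
position: [0.3719, 0.2283, 0.2505]
tool_rot: [0.423, 0.906, 0.0, 0.0]
ft_force: [0.1, 1.1, 0.5]
grip_width: 0.0059
grip_force: 0.0
```

Emit:
send_rows:
  deltas: "-44 -19 0 0 0 3 0;-45 -17 0 0 0 3 0;-46 -14 0 0 0 3 0;-46 -12 0 0 0 3 0;-47 -9 0 0 0 3 0;0 0 0 0 0 0 0"

```text
time: 2.68
position: [0.4416, -0.0029, 0.2507]
tool_rot: [0.539, 0.842, 0.0, 0.002]
ft_force: [-0.9, 1.5, 0.2]
grip_width: 0.0005
grip_force: 0.0
```

Emit:
send_rows:
  deltas: "-41 -30 0 0 0 2.5 0;-42 -28 0 0 0 2.5 0;-44 -26 0 0 0 2.5 0;-45 -25 0 0 0 2.5 0;-30 2 0 0 0 1 0;0 0 0 0 0 0 0"

```text
time: 3.42
position: [0.4109, -0.2297, 0.2505]
tool_rot: [0.616, 0.788, 0.0, 0.001]
ft_force: [0.3, 0.6, 0.8]
grip_width: 0.0005
grip_force: 0.0
```

Run:
```python
from h import *
c=robot.camera("side"); d=robot.camera("top")
cv2.imwrite("pics/both1.png",cv2.resize(np.hstack([c["image"],d["image"]])[:,:,::-1],(800,300),interpolation=3))
plan([(.444,-.334,.20),(.444,-.334,.115)],[12,12],step=45)
```

```text
-37 2 17 -0 -0 0.7 0;
-37 3 17 -0 -0 0.7 0;
-37 3 17 -0 -0 0.7 0;
# 3 [ 0.44298127 -0.33285839  0.1987508 ]
-1 0 42 -0 -0.1 -0 0;
-1 0 42 -0 -0.1 -0 0;
# 5 [ 0.44329234 -0.33473012  0.11474845]
```

View pics/both1.png

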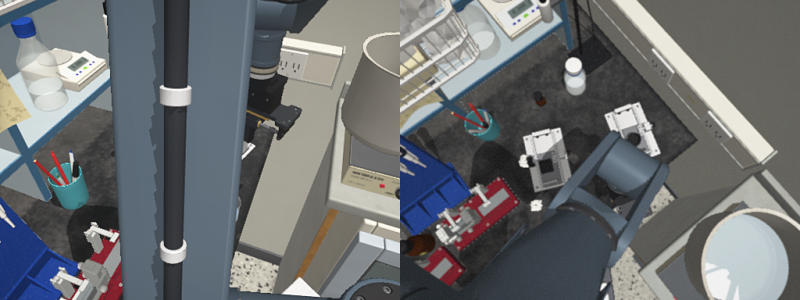

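The arm covers both views. In the top view the wrist is at about (620,170), with a clear gap to the pot at (740,250). I'll go on in small steps and watch the force.

Emit:
send_rows:
  deltas: "-37 2 17 0 0 0.7 0;-37 3 17 0 0 0.7 0;-37 3 17 0 0 0.7 0;0 0 0 0 0 0 0"

```text
time: 4.03
position: [0.444, -0.3345, 0.198]
tool_rot: [0.63, 0.777, 0.0, -0.001]
ft_force: [-0.3, 0.9, 0.5]
grip_width: 0.0009
grip_force: 0.0
```

Emit:
send_rows:
  deltas: "-1 0 28 0 0 0 0;-1 0 28 0 0 0 0;0 0 28 0 0 0 0;0 0 0 0 0 0 0"

```text
time: 4.53
position: [0.4427, -0.333, 0.1141]
tool_rot: [0.629, 0.777, 0.001, -0.003]
ft_force: [-0.8, 0.5, 0.1]
grip_width: 0.0007
grip_force: 0.0
```

Run:
```python
from h import *
np.set_printoptions(precision=4,suppress=True)
o=robot.get_obs(); p=o["position"]; th=np.radians(12); R=np.array([[np.cos(th),-np.sin(th)],[np.sin(th),np.cos(th)]])
print("in unit frame mm",(p[:2]-[.5764,-.3056])@R*1000,p[2],Ro.from_quat(o["tool_rot"]).as_matrix()[:,1],o["ft_force"])
c=robot.camera("side"); d=robot.camera("top")
cv2.imwrite("pics/both2.png",np.hstack([cv2.resize(c["image"][120:270,220:370],(400,400)),cv2.resize(d["image"][110:260,230:380],(400,400))])[:,:,::-1])
```

```text
in unit frame mm [-136.4658    1.0442] 0.11407167759509496 [ 0.9779  0.2088 -0.0031] [-0.7581  0.5416  0.1296]
```

View pics/both2.png

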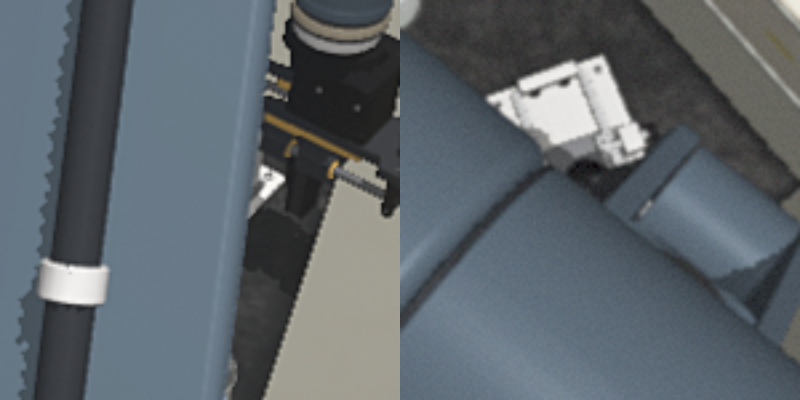

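The fingers stand free before the thumb plate; the arm hides part of both views. Now I'll push along the tool's +y.

Emit:
send_rows:
  deltas: "0 10 0 0 0 0 0;0 10 0 0 0 0 0;0 6 0 0 0 0 0;0 4 0 0 0 0 0;0 4 0 0 0 0 0;0 4 0 0 0 0 0;0 4 0 0 0 0 0;0 0 0 0 0 0 0"

```text
time: 5.62
position: [0.4852, -0.3278, 0.1152]
tool_rot: [0.63, 0.777, -0.0, 0.0]
ft_force: [0.2, 0.1, 0.6]
grip_width: 0.0004
grip_force: 0.0
```

Emit:
send_rows:
  deltas: "0 4 0 0 0 0 0;0 4 0 0 0 0 0;0 0 0 0 0 0 0"

```text
time: 6.0
position: [0.4918, -0.3261, 0.1151]
tool_rot: [0.63, 0.777, -0.001, -0.001]
ft_force: [-4.1, -2.0, 2.1]
grip_width: 0.0009
grip_force: 2.5
```

Emit:
send_rows:
  deltas: "0 5 0 0 0 0 0;0 5 0 0 0 0 0;0 5 0 0 0 0 0;0 5 0 0 0 0 0;0 5 0 0 0 0 0;0 5 0 0 0 0 0;0 5 0 0 0 0 0;0 5 0 0 0 0 0;0 0 0 0 0 0 0"

```text
time: 7.12
position: [0.5298, -0.318, 0.1151]
tool_rot: [0.629, 0.777, -0.001, -0.002]
ft_force: [-9.3, -3.3, 3.7]
grip_width: 0.0002
grip_force: 4.5
```

Emit:
send_rows:
  deltas: "0 3 0 0 0 0 0;0 2 0 0 0 0 0;0 2 0 0 0 0 0;0 0 0 0 0 0 0"

```text
time: 7.62
position: [0.5359, -0.3167, 0.1151]
tool_rot: [0.629, 0.777, -0.002, -0.003]
ft_force: [-10.7, -3.7, 3.9]
grip_width: 0.0006
grip_force: 5.4
```

Emit:
send_rows:
  deltas: "0 2 0 0 0 0 0;0 1 0 0 0 0 0;0 0 0 0 0 0 0"

```text
time: 8.0
position: [0.5363, -0.3166, 0.1151]
tool_rot: [0.629, 0.777, -0.003, -0.005]
ft_force: [-16.0, -7.0, 7.6]
grip_width: 0.0006
grip_force: 9.3
```

Emit:
send_rows:
  deltas: "0 2 0 0 0 0 0;0 0 0 0 0 0 0"

```text
time: 8.25
position: [0.5367, -0.3165, 0.1151]
tool_rot: [0.629, 0.778, -0.004, -0.007]
ft_force: [-21.5, -9.0, 9.8]
grip_width: 0.0009
grip_force: 11.9
```

The TCP has stalled and the force is climbing, so this is the far stop. Releasing.

Emit:
send_rows:
  deltas: "0 -20 0 0 0 0 0;0 -30 0 0 0 0 0;0 -40 0 0 0 0 0;0 -10 0 0 0 0 0;0 0 -40 0 0 0 0;0 0 -45 0 0 0 0;37 -3 -17 0 0 0 0;37 -3 -17 0 0 0 0;37 -3 -17 0 0 0 0"

```text
time: 9.38
position: [0.4149, -0.2284, 0.2522]
tool_rot: [0.63, 0.777, 0.001, 0.001]
ft_force: [0.2, -0.3, 0.7]
grip_width: 0.0003
grip_force: 0.0
```

Emit:
send_rows:
  deltas: "45 18 0 0 0 0 0;45 18 0 0 0 0 0;45 18 0 0 0 0 0;45 18 0 0 0 0 0;45 0 0 0 0 0 0;45 0 0 0 0 0 0;45 0 0 0 0 0 0;0 0 0 0 0 0 0"

```text
time: 10.38
position: [0.4189, 0.0967, 0.2515]
tool_rot: [0.628, 0.778, 0.001, 0.0]
ft_force: [-0.2, 0.8, -0.0]
grip_width: 0.0006
grip_force: 0.0
```

Run:
```python
from h import *
np.set_printoptions(precision=4,suppress=True)
th=np.radians(12); R=np.array([[np.cos(th),-np.sin(th)],[np.sin(th),np.cos(th)]])
ims=[]
for cam in("side","top"):
    c=robot.camera(cam); X=cloud(c); ims.append(c["image"])
    L=(X[...,:2]-[.5764,-.3056])@R
    with np.errstate(invalid="ignore"):
        m=(L[...,0]<0)&(L[...,0]>-.1)&(abs(L[...,1])<.022)&(X[...,2]>.064)&(X[...,2]<.076)
    print(cam,m.sum(),L[m].mean(0)*1000 if m.any() else "", "(rest -77.5, latched -52.5)")
    for t in("vial","beaker","bottle","square_push"):
        for r in robot.cut_out(cam,t)[:1]:
            p=X[r["region"]]; p=p[~np.isnan(p[:,0])]; print(t,round(r["p"],2),np.median(p,0))
a,b=ims
cv2.imwrite("pics/both3.png",np.hstack([cv2.resize(a[100:300,140:340],(400,400)),cv2.resize(b[60:300,140:380],(400,400))])[:,:,::-1])
```

```text
side 0  (rest -77.5, latched -52.5)
top 91 [-52.7949   0.6794] (rest -77.5, latched -52.5)
vial 0.65 [ 0.7179 -0.035   0.0555]
beaker 0.89 [ 0.3594 -0.1349  0.0309]
bottle 0.91 [ 0.7437 -0.1531  0.1026]
square_push 0.63 [ 0.5001 -0.0372  0.0255]
```

View pics/both3.png

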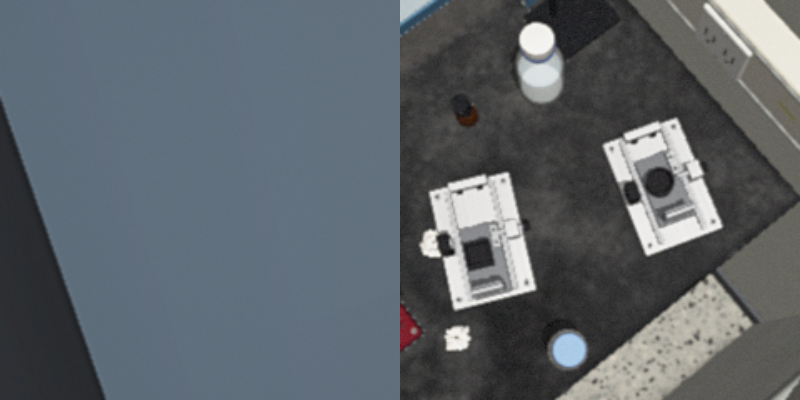

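The top view shows the round slide latched at mid stroke: its thumb plate is at -52.8 mm in the unit's frame, against -52.5 expected. The square slide is at rest, and the vial, beaker and bottle have not moved. Handing in.

```bash
python3 -c "
from rig import robot
print(robot.hand_in())"
```

```text
the job is handed in; nothing more can be done
None
```

The round-nest shuttle was pushed to its far stop and released; it is now latched at mid stroke, the square shuttle, vial, beaker and bottle are where they were, and the job is handed in.

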